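Slide the green board carrier into the test dock

TASK

Pick up the board carrier with the green circuit board, set it down at the flared mouth of the test dock and slide it under the rails until it is fully home and the red sprung catch has snapped up behind it, then let go. Leave the carrier with the blue board where it lies.

Things in the scene. Friction and masses are not known exactly. Their poses are not given: they have to be found in the camera images.
- green_grip (a point): Green-board carrier: flat plate 90 long (x), 76 wide, 8 thick, ~0.26 kg, front corners (+x, enters the dock first) cut off. In its middle a black post 24 x 24 mm, faces along x and y, top 65 above the underside. This point: on the post's axis, 45 above the underside; pinch here across y or x. Board parts reach up to 18. Lies flat, z up, +x within 20 degrees of away from the robot.
- blue_grip (a point): The same point on a second carrier of the same shape, but with a blue board. A bystander: leave it where it lies.
- dock_home (a point): The grip point of a carrier home against the end stop of the fixed grey dock; +x is the way in (away from robot within 20 degrees), z up. Slippery bed 45 mm below, open from 158 before this point. Rails 88 apart start 30 before; lips leave 12 above the bed. White funnel walls widen to 120 at 70 before. Lower carrier onto bed 110 before (-x), then slide in. Nothing on the dock over 38 above table.
- catch (a joint): Red sprung tongue in the middle of the dock's bed, its flat rear face 48 mm before dock_home. 0 m: up, 6.5 mm above the bed, as at the start; grows to 0.0085 as pressed down. Spring 1 to 2 N: the carrier presses it down as it is lowered or slid over it, and it snaps up to 0 behind the carrier's rear edge in the last 3 mm before the stop.
There are look-alikes about, which are no part of the job. What is shaped like the part that bears green_grip but orange or pink is not meant.

How it is judged:
By the outcome, as a careful person would: the job done as asked, in the order asked, and still so for the second after the job is handed in, with the robot touching nothing.
It also fails if it takes over 40 s, if anything falls off the work surface, if the arm or the gripper's body presses on something with over 40 N, if the wrist force passes 120 N, or if a joint passes its speed limit or range.

ROBOT

A 6-joint arm with a two-finger parallel gripper is mounted at the origin on the work surface. World frame = base frame: x ahead of the robot, y to its left, z up, the work surface at z = 0. Lengths are in m, angles in rad, forces in N, time in s.
With the tool pointing down it reaches from about 0.35 to 0.975 m from the base axis. Payload 17.4 kg.
Tool frame: the origin (TCP) lies midway between the tips of the shut fingers; the grasp point (between the pads) lies manip.hold_point_z behind it (manip.hold_point_z is the distance from the TCP to the grasp point, in m); x points along the fingers, z is the direction in which the jaws open and shut, and the axes are right-handed (so a half turn about x gives the same grasp; the last joint's range is limited). The gripper opens to 85 mm and grips with 20 to 120 N. Pads are 22 mm wide; open, the fingers measure 114 mm over their backs; the gripper's body (76 mm by 85 mm) begins 54 mm behind the grasp point. The pads swing forward as they close: fully open they stand 13 mm farther back than shut.
Start: joints at [1.184, 0.116, 1.442, -0, 1.584, -0.038], TCP at [0.231, 0.634, 0.231] pointing down, gripper open.
Joint ranges: [-2.83, 2.83], [-0.83, 2.19], [0.07, 2.5], [-1.14, 4.28], [0.01, 3], [-2.97, 2.97]. Speed limits (rad/s): [1.89, 1.89, 2.22, 3.14, 3.14, 3.14].

INTERFACE

Orientations are given as a unit quaternion [w, x, y, z].
In Python, from cell import manip gives the robot as it stands. Calls block until the motion is done:
- manip.move_to(position, orientation): joint-space move of the TCP to a pose.
- manip.move_linear(position, orientation=None, velocity=0.15, max_force=None): straight line of the TCP; orientation=None keeps the orientation; velocity is the mean speed in m/s. With max_force (N) it stops when the force on the tool has changed by that much, and returns True; else False.
- manip.movej(angles): joint-space move.
- manip.command_gripper(opening, grip_force=None): finger opening in m; grip_force is the grip in N (None keeps the last); returns when the fingers have stopped.
- manip.wait(seconds).
- manip.ik(position, orientation): joint angles nearest the present ones, or None.
- manip.read_state(): the state.
- manip.capture(name): name is "side" or "top"; returns a dict with "image" (384x512x3 uint8, blue, green, red), "vertical_fov" (degrees; the focal length in pixels is half the picture's height over the tangent of half this angle, whatever the lens; pixels are square), "cx", "cy" (the principal point, pixels), "D" ([k1, k2, p1, p2, k3] as OpenCV has them; the pictures are not rectified), "rvec" (rotation vector, rad) and "tvec" (3), from world to camera coordinates, as OpenCV has them. Camera axes: x right, y down, z forward; pixel columns grow to the right and rows downward; lengths in m; the calibration is good to about 2 mm. A picture is of the moment at which its call begins. There is no depth.
A pose or a line that the arm cannot do raises manip.MotionError and nothing moves.
- manip.finish_job(): hands the job in, once; it reports no verdict.
The state is a dict: "time_s": time; "q": joint angles; "joint_vel": joint speeds; "tau": joint torques, N m; "ee_pos": TCP position; "tool_rot": TCP orientation; "force": force on the tool from outside, world axes, zero at the start; "torque": the same for the moment, N m; "finger_gap": finger opening in m.
Only numpy, scipy, OpenCV 4.12 (cv2) and the standard library are available. Lean on these libraries where they do the work, as an engineer would, in place of code of your own. Each camera call takes 0.05 s, during which the arm holds its last target. There are 200 camera calls.

## Working session

There is one attempt and no reset: what is moved stays moved. The work goes in short steps, each a Python script; the robot and the scene stay as the last script left them, time stands still between calls to the robot, and variables do not carry over. Pictures are saved under pics/ and viewed, about 8 in all and at most 12, crops included, and the job is handed in when it is done.

```bash
mkdir -p pics; ls
python3 - <<'E'
from cell import manip
import cv2,numpy as np,pickle
d={}
for n in("side","top"):
    c=manip.capture(n);d[n]=c;cv2.imwrite(f"pics/{n}0.png",c["image"])
    R=cv2.Rodrigues(np.array(c["rvec"]))[0];print(n,c["vertical_fov"],c["cx"],c["cy"],c["D"],-R.T@np.array(c["tvec"]).ravel())
pickle.dump(d,open("c0.pkl","wb"));print(manip.read_state(),manip.hold_point_z)
E
```

```text
pics
side 53.13429455296732 250.5238193785835 191.48104601085706 [-0.01727446  0.          0.          0.          0.        ] [-0.01018782 -0.56272425  0.75050934]
top 49.94902989844097 248.22341120264707 189.37499676816444 [-0.0286927  0.         0.         0.         0.       ] [ 0.39486001 -0.03416772  0.9852774 ]
{'time_s': 0.1, 'q': array([ 1.18421109e+00,  1.16417977e-01,  1.44223128e+00, -2.31880156e-06,
        1.58396758e+00, -3.78056046e-02]), 'joint_vel': array([ 9.23708912e-05, -5.09271041e-04, -3.22594849e-04,  1.74721981e-03,
       -2.00644676e-03, -6.57282109e-04]), 'tau': array([ 1.59350751e-03, -7.33672786e+01, -6.33793330e+01, -1.17984428e-04,
        5.31290556e-03, -1.20137568e-05]), 'ee_pos': array([0.2306285 , 0.63419157, 0.23062913]), 'tool_rot': array([ 0.57886607, -0.40585968,  0.57947363,  0.40546555]), 'force': array([0.19133546, 0.32029394, 0.59139115]), 'torque': array([-0.04910242, -0.03987463,  0.01360769]), 'finger_gap': 0.08541404008783382} 0.0187
```

View pics/side0.png

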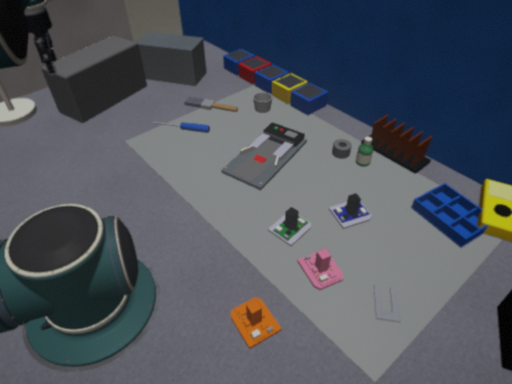

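View pics/top0.png

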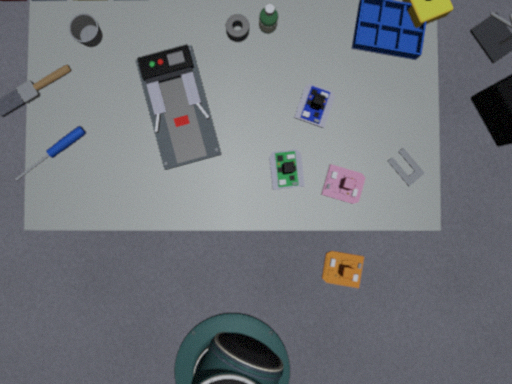

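The top view shows four look-alikes: green carrier (287,170), blue (316,105), pink (343,184) and orange (343,270). By the description the green one at (287,170) is mine. The dock runs from its mouth at about (190,165) to the stop at about (165,60), with the red catch at (182,120). Next is a close crop of the green carrier and the dock.

```bash
cat > h.py <<'E'
import cv2,numpy as np
def K(c):
    h=c["image"].shape[0];f=h/2/np.tan(np.radians(c["vertical_fov"]/2))
    return np.array([[f,0,c["cx"]],[0,f,c["cy"]],[0,0,1]])
def ray(c,p):
    u=cv2.undistortPoints(np.array(p,float).reshape(-1,1,2),K(c),np.array(c["D"])).reshape(-1,2)
    R=cv2.Rodrigues(np.array(c["rvec"]))[0]
    return -R.T@np.array(c["tvec"]).ravel(), np.c_[u,np.ones(len(u))]@R
def onz(c,p,z):
    o,d=ray(c,p);return o+d*((z-o[2])/d[:,2])[:,None]
def tri(c1,p1,c2,p2):
    o1,d1=ray(c1,p1);o2,d2=ray(c2,p2);d1=d1[0];d2=d2[0]
    s=np.linalg.lstsq(np.c_[d1,-d2],o2-o1,rcond=None)[0];a=o1+s[0]*d1;b=o2+s[1]*d2
    return (a+b)/2,np.linalg.norm(a-b)
def proj(c,P): return cv2.projectPoints(np.array(P,float).reshape(-1,1,3),np.array(c["rvec"]),np.array(c["tvec"]),K(c),np.array(c["D"]))[0].reshape(-1,2)
def blobs(img,kind,roi,amin=15):
    x0,y0,x1,y1=roi;m=img[y0:y1,x0:x1];H=cv2.cvtColor(m,cv2.COLOR_BGR2HSV)
    if kind=="red": k=((H[...,0]<8)|(H[...,0]>172))&(H[...,1]>150)&(H[...,2]>90)
    if kind=="dark": k=m.max(2)<65
    if kind=="green": k=(H[...,0]>45)&(H[...,0]<85)&(H[...,1]>90)
    if kind=="lav": k=(m.min(2)>165)
    cs=cv2.findContours(k.astype(np.uint8),cv2.RETR_EXTERNAL,cv2.CHAIN_APPROX_NONE)[0]
    out=[]
    for q in cs:
        if cv2.contourArea(q)>=amin:
            q=q.reshape(-1,2)+[x0,y0]; out.append((cv2.contourArea(q.astype(np.int32).reshape(-1,1,2)),cv2.minAreaRect(q.astype(np.float32))))
    return out
E
python3 - <<'E'
import pickle,cv2,numpy as np
from h import *
d=pickle.load(open("c0.pkl","rb"))
for n,kind,roi in(("top","red",(165,100,200,140)),("side","red",(245,145,275,170)),("top","dark",(265,145,310,195)),("side","dark",(275,200,310,240)),("top","green",(265,145,310,195)),("top","lav",(130,70,225,140))):
    print(n,kind,[(a,np.round(r[0],1),np.round(r[1],1),round(r[2],1)) for a,r in blobs(d[n]["image"],kind,roi)])
t=d["top"]["image"];s=d["side"]["image"]
A=cv2.resize(t[35:175,125:225],None,fx=4,fy=4,interpolation=cv2.INTER_CUBIC)
B=cv2.resize(t[145:195,262:312],None,fx=5.6,fy=5.6,interpolation=cv2.INTER_CUBIC)
C=cv2.resize(s[200:250,265:315],None,fx=5.6,fy=5.6,interpolation=cv2.INTER_CUBIC)
cv2.imwrite("pics/crop1.png",np.hstack([A,np.vstack([B,C])]))
E
```

```text
top red [(87.0, array([181. , 120.5]), array([ 7.8, 13.3]), 76.0)]
side red [(39.5, array([259.2, 158.5]), array([10. ,  5.2]), 21.8)]
top dark [(120.5, array([286.1, 167.9]), array([10.4, 16.3]), 80.5)]
side dark [(216.5, array([290.5, 221. ]), array([26., 13.]), 90.0)]
top green [(166.5, array([287.3, 177.2]), array([16.6, 18.9]), 83.7), (156.0, array([285.3, 159.3]), array([15.1, 19.4]), 81.9)]
top lav []
```

View pics/crop1.png

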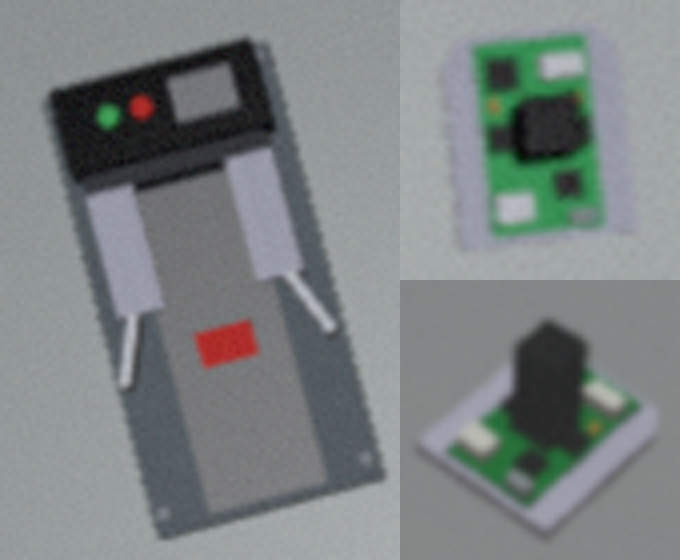

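The crop confirms the green carrier: black post, green board and cut front corners away from the robot. It also shows the dock's lips, funnel walls and red catch clearly. Now the measurements.

Run:
```python
import pickle,cv2,numpy as np
from h import *
d=pickle.load(open("c0.pkl","rb"));T=d["top"];S=d["side"];np.set_printoptions(precision=4,suppress=True)
print("catch",tri(T,(181.2,120.7),S,(259.4,158.7)))
# post top: top crop B centre of top face (558,118)?; side crop C top face centre
b=lambda x,y:(262+(x-400)/5.6-.4,145+y/5.6-.4)
c=lambda x,y:(265+(x-400)/5.6-.4,200+(y-280)/5.6-.4)
a=lambda x,y:(125+x/4-.4,35+y/4-.4)
print("post top",tri(T,b(555,122),S,c(551,342)),onz(T,[b(555,122)],.065),onz(S,[c(551,342)],.065))
# plate corners rear (bottom in pic), on z=.008
r=onz(T,[b(462,250),b(634,234),b(445,75),b(625,62)],.008)[:,:2];print("plate rearL,rearR,frontL,frontR",r)
v=r[0]-r[1];print("width",np.linalg.norm(v),"yaw",np.degrees(np.arctan2(v[1],v[0]))-90, "side yaws",[np.degrees(np.arctan2(*(r[i+2]-r[i])[::-1])) for i in(0,1)])
g=onz(T,[(287.3,177.2),(285.3,159.3)],.010)
print("board rear/front halves",g)
# green board corners
gc=onz(T,[b(492,237),b(604,228),b(473,45),b(585,37)],.0096)[:,:2];print("board",gc.mean(0),np.degrees(np.arctan2(*(gc[2]+gc[3]-gc[0]-gc[1])[::-1])))
for z in(.012,.018,.024):
  print("z",z)
  st=onz(T,[a(205,515),a(160,310),a(327,482),a(275,290)],z)[:,:2]
  print(" strip yaw",[np.degrees(np.arctan2(*(st[i+1]-st[i])[::-1])) for i in(0,2)])
  L=onz(T,[a(117,318),a(162,305),a(258,278),a(301,267)],z+.014)[:,:2];v=L[0]-L[3];print(" lipfront ends",L.tolist(),"yaw",np.degrees(np.arctan2(v[1],v[0]))-90,"W",np.linalg.norm(v),"gap",np.linalg.norm(L[1]-L[2]),"mid",(L[1]+L[2])/2)
  li=onz(T,[a(162,305),a(133,185),a(258,278),a(225,160)],z+.014)[:,:2];print(" lip inner yaw",[np.degrees(np.arctan2(*(li[i+1]-li[i])[::-1])) for i in(0,2)])
  rr=onz(T,[a(205,367),a(258,352),a(195,335),a(250,321)],z+.0065)[:,:2];print(" catch rear mid",rr[:2].mean(0),"front mid",rr[2:].mean(0))
o=onz(T,[a(162,540),a(385,480),a(265,40)],.01)[:,:2];print("base corners",o,np.degrees(np.arctan2(*(o[2]-o[1])[::-1])),np.linalg.norm(o[0]-o[1]))
```

```text
catch (array([0.5908, 0.1211, 0.0149]), np.float64(0.0029735023421539))
post top (array([ 0.4772, -0.129 ,  0.0643]), np.float64(0.0006215226365616417)) [[ 0.4768 -0.1288  0.065 ]] [[ 0.4769 -0.1297  0.065 ]]
plate rearL,rearR,frontL,frontR [[ 0.4275 -0.0951]
 [ 0.4344 -0.168 ]
 [ 0.5019 -0.0879]
 [ 0.5076 -0.1645]]
width 0.07330625715423837 yaw 5.374312876131839 side yaws [np.float64(5.483737371616204), np.float64(2.779768465239414)]
board rear/front halves [[ 0.456  -0.1297  0.01  ]
 [ 0.4986 -0.125   0.01  ]]
board [ 0.4756 -0.1275] 5.524541716687909
z 0.012
 strip yaw [np.float64(12.799739239028094), np.float64(15.379094143780451)]
 lipfront ends [[0.6030413665758391, 0.1846372524615405], [0.6107161967769177, 0.15826107357285374], [0.6266906548828307, 0.10199525408633568], [0.6332149078864269, 0.0767848480524488]] yaw 15.629865194784173 W 0.11199367719672398 gap 0.058489535425296425 mid [0.6187 0.1301]
 lip inner yaw [np.float64(14.040363086183762), np.float64(15.892192249837171)]
 catch rear mid [0.5799 0.1184] front mid [0.5987 0.1238]
z 0.018
 strip yaw [np.float64(12.79973923
[... 354 characters left out ...]
6183719), np.float64(15.892192249837173)]
 catch rear mid [0.5788 0.1174] front mid [0.5974 0.1229]
z 0.024
 strip yaw [np.float64(12.799739239028082), np.float64(15.379094143780453)]
 lipfront ends [[0.6004371393721462, 0.18190013003716887], [0.6080159619294938, 0.15585390174274721], [0.6237905888935515, 0.10029193479888647], [0.6302332273022225, 0.07539689622165999]] yaw 15.629865194784202 W 0.11059270169906239 gap 0.057757865494890405 mid [0.6159 0.1281]
 lip inner yaw [np.float64(14.0403630861837), np.float64(15.892192249837176)]
 catch rear mid [0.5776 0.1165] front mid [0.5962 0.1219]
base corners [[0.4738 0.1602]
 [0.5096 0.028 ]
 [0.7751 0.1012]] 15.409655123939132 0.1369481066737849
```

```bash
cat >> h.py <<'E'
from scipy.spatial.transform import Rotation
def quat(yaw,s=1):
    y=np.radians(yaw);z=s*np.array([-np.sin(y),np.cos(y),0]);x=np.array([0,0,-1.]);R=np.c_[x,np.cross(z,x),z]
    return Rotation.from_matrix(R).as_quat(scalar_first=True)
E
python3 - <<'E'
from cell import manip
from h import *
import pickle
np.set_printoptions(precision=4,suppress=True)
P=np.array([.4765,-.1285]);s=min((1,-1),key=lambda s:abs((manip.ik([*P,.2],quat(5.3,s)))[5]))
print(s,manip.ik([*P,.2],quat(5.3,s)),manip.ik([.54,.108,.1],quat(15,s)))
manip.move_to([*P,.16],quat(5.3,s))
print("hit",manip.move_linear([*P,.0263],velocity=.12,max_force=10))
manip.command_gripper(.0,60);st=manip.read_state();print(st["finger_gap"],st["ee_pos"],st["force"])
manip.move_linear([*P,.12],velocity=.12);st=manip.read_state();print(st["finger_gap"],st["force"],st["time_s"])
d={n:manip.capture(n) for n in("top","side")};pickle.dump(d,open("c1.pkl","wb"))
cr=[cv2.resize(d[n]["image"][y:y+150,x:x+130],None,fx=3,fy=3) for n,x,y in(("top",220,85),("side",230,120))]
cv2.imwrite("pics/lift.png",np.hstack(cr))
E
```

```text
-1 [-0.3151 -0.2782  1.8628 -0.      1.557   1.1632] [ 0.1511 -0.0886  1.8642 -0.      1.3661  1.4601]
hit False
0.023327029363459654 [ 0.4767 -0.1286  0.0266] [-1.2076 -0.4174  3.5556]
0.02337867845125699 [-0.2392  0.5737 -2.476 ] 5.725
```

View pics/lift.png

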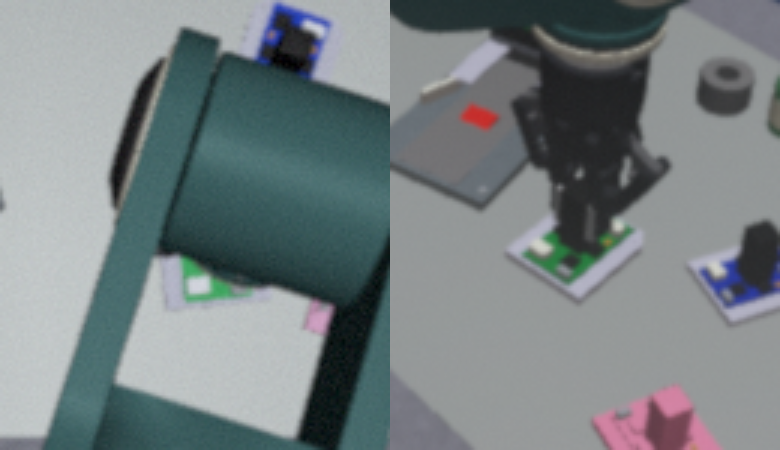

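The lift crop shows the green plate level in the jaws, with the rear corner near side pixel (293,219); the wrist carries 2.5 N. Next is to carry it to the mouth and lower it.

Run:
```python
from cell import manip
from h import *
import pickle
np.set_printoptions(precision=4,suppress=True)
S=pickle.load(open("c1.pkl","rb"))["side"]
q=onz(S,[(230+(x-390)/3,120+y/3) for x,y in((509,253),(580,292),(643,236))],.1017);print(q)
v=q[0]-q[1];yaw=np.arctan2(v[1],v[0])-np.pi/2;print("yaw",np.degrees(yaw),np.linalg.norm(v),"centre",(q[0]+q[1])[:2]/2+.045*np.array([np.cos(yaw),np.sin(yaw)]))
u=np.array([np.cos(np.radians(15.2)),np.sin(np.radians(15.2))]);H=np.array([.646,.1366]);M=H-.11*u
manip.move_to([*M,.12],quat(15.2,-1))
manip.move_linear([*M,.05],velocity=.1)
d={n:manip.capture(n) for n in("top","side")};pickle.dump(d,open("c2.pkl","wb"))
print(manip.read_state()["ee_pos"],manip.read_state()["time_s"])
cr=[cv2.resize(d[n]["image"][y:y+130,x:x+130],None,fx=3,fy=3) for n,x,y in(("top",120,45),("side",200,90))]
cv2.imwrite("pics/mouth.png",np.hstack(cr))
```

```text
[[ 0.4265 -0.1044  0.1017]
 [ 0.4391 -0.1703  0.1017]
 [ 0.5195 -0.1606  0.1017]]
yaw 10.846817799144448 0.06716635315878328 centre [ 0.477  -0.1289]
[0.5403 0.1078 0.0508] 7.7417
```

View pics/mouth.png

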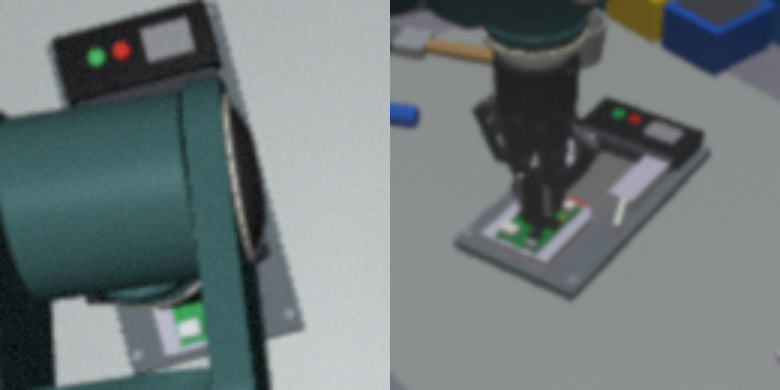

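The plate hangs over the bed between the mouth and the catch, aligned with the dock (side view: plate about (380,168), catch just ahead of it at (392,158)). Now to lower it until contact and slide in.

Run:
```python
from cell import manip
from h import *
import pickle
np.set_printoptions(precision=4,suppress=True)
q=quat(15.2,-1)
u=np.array([np.cos(np.radians(15.2)),np.sin(np.radians(15.2))]);H=np.array([.646,.1366]);M=H-.11*u
def rep(t):
    s=manip.read_state();print(t,s["ee_pos"],"along",(s["ee_pos"][:2]-H)@u,"lat",(s["ee_pos"][:2]-H)@[-u[1],u[0]],"F",s["force"],s["finger_gap"],s["time_s"])
print(manip.move_linear([*M,.024],velocity=.03,max_force=6));rep("down")
z=manip.read_state()["ee_pos"][2]
if .028<z<.045:
    print(manip.move_linear([*(H-.06*u),z],velocity=.05,max_force=12));rep("slide")
    d={n:manip.capture(n) for n in("top","side")};pickle.dump(d,open("c3.pkl","wb"))
    cv2.imwrite("pics/slide.png",np.hstack([cv2.resize(d[n]["image"][y:y+130,x:x+130],None,fx=3,fy=3) for n,x,y in(("top",120,45),("side",200,90))]))
```

```text
True
down [0.5402 0.1078 0.0403] along -0.10965185108676258 lat -2.1846015331488527e-05 F [1.1508 0.4557 4.49  ] 0.023423023090313605 8.2167
False
slide [0.5884 0.1209 0.0404] along -0.059693167796841626 lat -3.0654730157677126e-05 F [1.0942 0.7048 3.2981] 0.02315454353850036 9.3667
```

Run:
```python
from cell import manip
from h import *
import pickle
np.set_printoptions(precision=4,suppress=True)
u=np.array([np.cos(np.radians(15.2)),np.sin(np.radians(15.2))]);H=np.array([.646,.1366])
def rep(t):
    s=manip.read_state();print(t,s["ee_pos"],"along",(s["ee_pos"][:2]-H)@u,"lat",(s["ee_pos"][:2]-H)@[-u[1],u[0]],"F",s["force"],s["torque"],s["finger_gap"],s["time_s"])
z=.0403
print(manip.move_linear([*(H-.012*u),z],velocity=.05,max_force=15));rep("slide")
print(manip.move_linear([*(H+.012*u),z],velocity=.02,max_force=20));rep("push")
d={n:manip.capture(n) for n in("top","side")};pickle.dump(d,open("c4.pkl","wb"))
cv2.imwrite("pics/push.png",np.hstack([cv2.resize(d[n]["image"][y:y+130,x:x+130],None,fx=3,fy=3) for n,x,y in(("top",120,45),("side",200,90))]))
```

```text
False
slide [0.6353 0.1337 0.0404] along -0.01110070961019891 lat 5.734265741221857e-07 F [2.4993 0.4297 4.678 ] [-0.0005 -0.2939  0.0026] 0.023514910320657282 10.575
True
push [0.6451 0.1364 0.0404] along -0.0009351269062913681 lat -4.73848957570442e-06 F [-4.1157 -0.6775  6.8275] [-0.1535  0.5192  0.0208] 0.023449496290564753 11.2667
```

View pics/push.png

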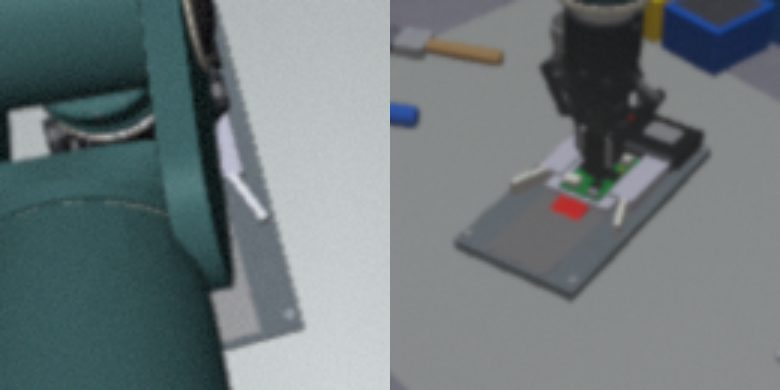

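The carrier is under the rails at the expected home, with the catch fully visible behind it at side pixel (260,159). I'll push once more firmly to be sure it's seated, and compare the red patch with the start.

Run:
```python
from cell import manip
from h import *
import pickle
np.set_printoptions(precision=4,suppress=True)
u=np.array([np.cos(np.radians(15.2)),np.sin(np.radians(15.2))]);H=np.array([.646,.1366])
def rep(t):
    s=manip.read_state();print(t,s["ee_pos"],"along",(s["ee_pos"][:2]-H)@u,"F",s["force"],s["finger_gap"],s["time_s"])
print(manip.move_linear([*(H+.015*u),.0403],velocity=.02,max_force=30));rep("push2")
s0=pickle.load(open("c0.pkl","rb"))["side"];d=manip.capture("side")
for c in(s0,d): print([(a,np.round(r[0],2),np.round(r[1],1),round(r[2],1)) for a,r in blobs(c["image"],"red",(245,145,275,170))])
cv2.imwrite("pics/catch.png",np.hstack([cv2.resize(c["image"][135:175,235:285],None,fx=8,fy=8,interpolation=cv2.INTER_CUBIC) for c in(s0,d)]))
```

```text
True
push2 [0.6452 0.1364 0.0406] along -0.0008595642043101344 F [-3.9919 -0.8452  5.2155] 0.02332191564909952 11.675
[(39.5, array([259.21, 158.48]), array([10. ,  5.2]), 21.8)]
[(39.5, array([259.21, 158.48]), array([10. ,  5.2]), 21.8)]
```

View pics/catch.png

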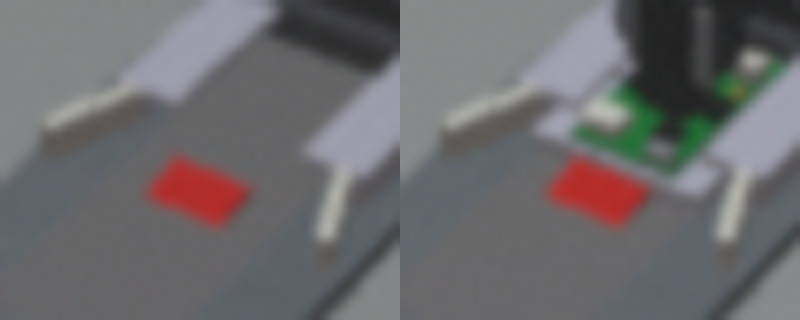

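The red patch is identical to the start picture (same area and centre), so the catch is up right behind the plate's rear edge. Now to release, retreat and check.

Run:
```python
from cell import manip
from h import *
import pickle
np.set_printoptions(precision=4,suppress=True)
manip.command_gripper(.055);p=manip.read_state()["ee_pos"]
manip.move_linear([p[0],p[1],.2],velocity=.12)
manip.move_to([.4,-.3,.3],quat(0,-1));manip.wait(.3)
d={n:manip.capture(n) for n in("top","side")};s0=pickle.load(open("c0.pkl","rb"));pickle.dump(d,open("c5.pkl","wb"))
for n,r in(("side",(245,145,275,170)),("top",(165,100,200,140))):
  for c in(s0[n],d[n]): print(n,[(a,np.round(q[0],2),np.round(q[1],1)) for a,q in blobs(c["image"],"red",r)])
print(manip.read_state()["force"],manip.read_state()["time_s"])
cv2.imwrite("pics/end.png",np.hstack([cv2.resize(d["top"]["image"][40:180,125:225],None,fx=4,fy=4,interpolation=cv2.INTER_CUBIC),cv2.resize(d["side"]["image"][110:250,215:315],None,fx=4,fy=4,interpolation=cv2.INTER_CUBIC)]))
```

```text
side [(39.5, array([259.21, 158.48]), array([10. ,  5.2]))]
side [(39.5, array([259.21, 158.48]), array([10. ,  5.2]))]
top [(87.0, array([181. , 120.5]), array([ 7.8, 13.3]))]
top [(89.5, array([181.09, 120.35]), array([ 8. , 13.1]))]
[ 0.1855 -0.165   0.1214] 15.8583
```

View pics/end.png

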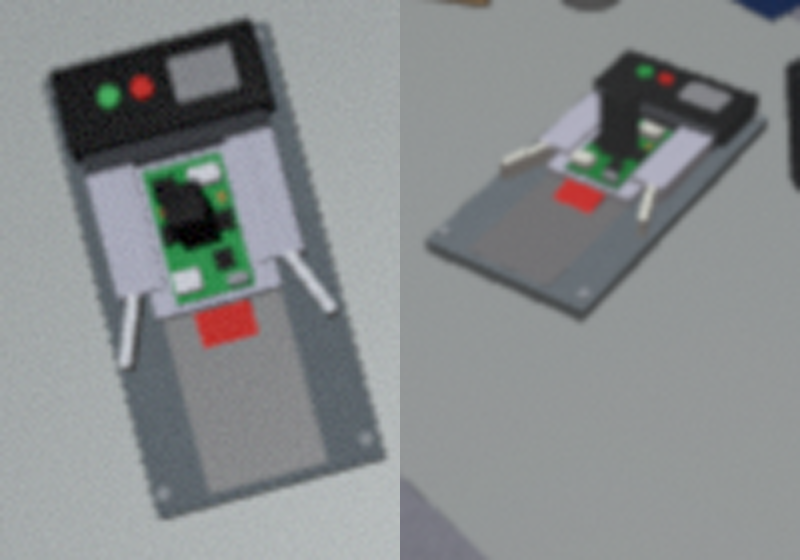

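The carrier sits home under both lips against the black stop, with the red catch right behind it (top pixel (181,120)). The arm is clear.

```bash
python3 -c "
from cell import manip
manip.finish_job()"
```

```text
the job is handed in; nothing more can be done
```

The green-board carrier is home in the test dock with the red catch up behind it. I let go, moved the arm clear and handed the job in at about 16 s of the 40 s allowed.

- **Seating:** I lowered the carrier onto the bed 110 mm before home, stopping on contact, and slid it in. It came to a hard stop about 1 mm from the measured home. A second push of up to 30 N moved it no further.
- **Catch:** after release, the red patch in the side view matches the start picture exactly, in both area and centre. In the top view it agrees to about 0.2 px, so the catch is up.
- **Robot clear:** the force on the tool was close to zero and nothing was in the gripper.
- **Blue carrier:** I never touched it, but I did not measure its position again at the end.
- **Disagreements:**
  - I contacted the bed about 5 mm higher than I had estimated from the cameras (14 mm instead of 9 mm). The contact stop took care of this.
  - One rough yaw reading of the carrier while it was held gave 10.8° instead of the expected 5.3°. I put that down to coarse corner picks, because the carrier's centre agreed to under 1 mm.

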